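# Fit the large reamer to the juicer and tap its taper home

### The arm

A 6-joint arm with a two-finger parallel gripper is mounted at the origin on a cart in front of the work surface, level with it; the furniture and walls round the work are solid. World frame = base frame: x ahead of the robot, y to its left, z up, the work surface at z = 0. Lengths are in m, angles in rad, forces in N, time in s.
With the tool pointing down it reaches from about 0.3 to 0.825 m from the base axis. Payload 5.4 kg.
Tool frame: the origin (TCP) lies at the very end of the fingers, on their centre line; the grasp point (between the pads) lies 19 mm behind it; z points along the fingers, y is the line along which they close (so a half turn about z gives the same grasp; the last joint's range is limited). The gripper opens to 92 mm and grips with 3 to 60 N. Pads are 20 mm wide; open, the fingers measure 128 mm over their backs; the gripper's body (75 mm by 189 mm) begins 69 mm behind the grasp point.
Start: joints at [-1.351, 0.158, 1.597, -0, 1.386, -0.21], TCP at [0.24, -0.523, 0.215] pointing down, gripper open.
Joint ranges: [-2.91, 2.91], [-0.94, 2.29], [0.18, 2.7], [-1.29, 4.43], [0.17, 2.64], [-3, 3]. Speed limits (rad/s): [2.57, 2.57, 3.14, 3.14, 3.14, 3.14].

### API

Orientations are given as a rotation vector (axis times angle).
In Python, from workcell import bot gives the robot as it stands. Calls block until the motion is done:
- bot.goto(position, orientation): joint-space move of the TCP to a pose.
- bot.line_to(position, rot=None, max_speed=0.15): straight line of the TCP; rot=None keeps the orientation; max_speed is the mean speed in m/s.
- bot.set_joints(angles): joint-space move.
- bot.set_gripper(opening, newtons=None): opening from 0.0 (shut) to 1.0 (fully open); newtons is the grip in N (None keeps the last); returns when the fingers have stopped.
- bot.hold(seconds).
- bot.inverse_kinematics(position, orientation): joint angles nearest the present ones, or None.
- bot.read_camera(name): name is "side" or "top"; returns a dict with "pixels" (480x640x3 uint8, blue, green, red), "fx", "fy", "cx", "cy" (pixels), "k1" (the pictures are not rectified: a ray, as slopes to the right and down, at radius r is drawn at 1 + k1 r^2 times it, then the intrinsics apply), "R" (3x3) and "t" (3): a world point X has camera coordinates R X + t. Camera axes: x right, y down, z forward; pixel columns grow to the right and rows downward; lengths in m; the calibration is good to about 2 mm. A picture is of the moment at which its call begins. There is no depth.
A pose or a line that the arm cannot do raises bot.MotionError and nothing moves.
- bot.job_done(): hands the job in; it is judged then, once.
Readings, each from a call of its own:
- bot.current_clock(): time.
- bot.current_joints(): joint angles.
- bot.current_joint_vel(): joint speeds.
- bot.current_effort(): joint torques, N m.
- bot.current_ee_pos(): TCP position.
- bot.current_tool_rot(): TCP orientation.
- bot.current_contact_force(): force on the tool from outside, world axes, zero at the start.
- bot.current_ft_torque(): the same for the moment, N m.
- bot.current_opening(): opening from 0.0 (shut) to 1.0 (fully open).
- bot.current_grip_force(): force on a finger pad.
Only numpy, scipy, OpenCV 4.12 (cv2) and the standard library are available. Lean on these libraries where they do the work, as an engineer would, in place of code of your own. Each camera call takes 0.05 s, during which the arm holds its last target. There are 200 camera calls.

### The job

Set the juicer up for oranges: take the larger of the two reamers out of the rack, stand its tapered shank in the juicer's socket and let go of it. Then tap straight down on its nose with the closed fingers, firmly but not hard (a push of 20 to 25 N, never over 30 N), until the taper is locked in the socket, and leave it standing there upright. Leave the small reamer in its rack and the things round about where they are.

Things in the scene. Friction and masses are not known exactly. Their poses are not given: they have to be found in the camera images.
- large_reamer_grip (a point): The larger reamer, the thing to fit: white plastic, upright, round about its z axis (up), 0.16 kg. This point is on its axis, at mid-height of the drum to grasp, 19 mm above the skirt's underside. From that underside up: skirt disc 56 mm across, 3 mm thick; upright fluted drum 42 mm across (44 over ridges) to 35 mm; dome to the nose at 56 mm. At the start its skirt rests on the rack.
- large_reamer_nose (a point): Centre of the larger reamer's flat blunt nose (21 mm across), 37 mm above its grip point on the axis: where to tap.
- large_reamer_tip (a point): Lower end of the larger reamer's steel shank, on the axis, 63 mm below the skirt's underside and 82 mm below the grip point. The shank is 22 mm across for 26 mm below the skirt, then tapers over 37 mm to 16 mm at this end.
- small_reamer_grip (a point): The smaller reamer, to be left in the rack: same form, drum 28 mm across, nose 45 mm above the skirt's underside; this point lies on its axis 19 mm above the skirt's underside.
- rack: Fixed steel rack: a level plate 90 x 216 mm, its top 72 mm above the table, on two end legs; two 30 mm holes on its y axis, 55 mm either side of the centre. Origin on the table under its centre, y along its long side. Either reamer may be in either hole.
- juicer: Fixed juicer drive base, a round steel housing 124 mm across; top face 100 mm above the table, low drip rim 128 mm across up to 106 mm, spout and switch on its own -x side. Origin on the table at the housing's axis, z up.
- juicer_mouth (a point): Centre of the juicer's round well (44 mm wide) at the top face, 100 mm above the table, on the axis of the taper socket. In the well stands a steel taper sleeve with a lead-in cone about 34 mm wide. How deep it sits and how much play it has are not known: with the large shank set in loosely, the skirt's underside rests 5 to 26 mm above the top face, and then sinks 0 to 13 mm under a light push of 2 to 6 N before the taper meets firm resistance.
- lock (a joint): How far the taper has been driven into its lock, in m, apart from any play: 0 at the start (loose), 0.002 or more is locked, end stop 0.006. It does not move below a push of about 9 N, then gives about 1 mm for each further 4 N (about 17 N to lock, 21 N for 0.003) and stays where it was driven (from beyond 0.0045 it may spring back a little). Over 30 N is too hard.
- ramekin_2: Bystander: white ramekin, 65 mm across, 37 mm high, on the table; origin under its centre.
- tape_roll: Bystander: roll of tape lying flat, 98 mm across, 24 mm high; origin under its centre.
- sachet_caddy: Bystander: black sachet holder, 90 x 64 x 60 mm; origin under its centre.
Not all that is in view belongs to the job. What is shaped like the part that bears large_reamer_grip but yellow is not meant.

How it is judged:
By the outcome, as a careful person would: the job done as asked, in the order asked, and still so for the second after the job is handed in, with the robot touching nothing.
It also fails if it takes over 51 s, if anything falls off the work surface, if the arm or the gripper's body presses on something with over 40 N, if the wrist force passes 120 N, or if a joint passes its speed limit or range.

## Working session

There is one attempt and no reset: what is moved stays moved. The work goes in short steps, each a Python script; the robot and the scene stay as the last script left them, time stands still between calls to the robot, and variables do not carry over. Pictures are saved under pics/ and viewed, at most 10 in all, crops included, and the job is handed in when it is done.

```bash
ls; mkdir -p pics; python3 - <<'E'
from workcell import bot
import cv2
for n in ("top","side"):
    c=bot.read_camera(n); cv2.imwrite(f"pics/{n}0.png",c["pixels"])
    print(n,{k:c[k] for k in c if k!="pixels"})
print(bot.current_tool_rot(),bot.current_clock(),bot.current_contact_force())
E
```

```text
pics
top {'fx': 437.10114946151083, 'fy': 437.10114946151083, 'cx': 322.0361663039265, 'cy': 236.9408252027066, 'k1': 0.006986837429800796, 'R': array([[-0.01821988, -0.99978829,  0.00956089],
       [-0.99463979,  0.01715094, -0.10196831],
       [ 0.10178274, -0.01136749, -0.9947417 ]]), 't': array([-0.0233137 ,  0.55144342,  0.99891633])}
side {'fx': 578.3473565690732, 'fy': 578.3473565690732, 'cx': 313.6519701298535, 'cy': 243.22739897227768, 'k1': -0.018601963236249255, 'R': array([[-0.99956955,  0.02689049, -0.01173078],
       [ 0.02410965,  0.52508529, -0.85070804],
       [-0.0167163 , -0.85062468, -0.52550759]]), 't': array([0.51490643, 0.09964934, 1.27284084])}
[-3.06770566e+00 -6.69618621e-01  4.65891421e-05] 0.1 [-0.25083052 -0.1975088  -0.74003409]
```

View pics/top0.png

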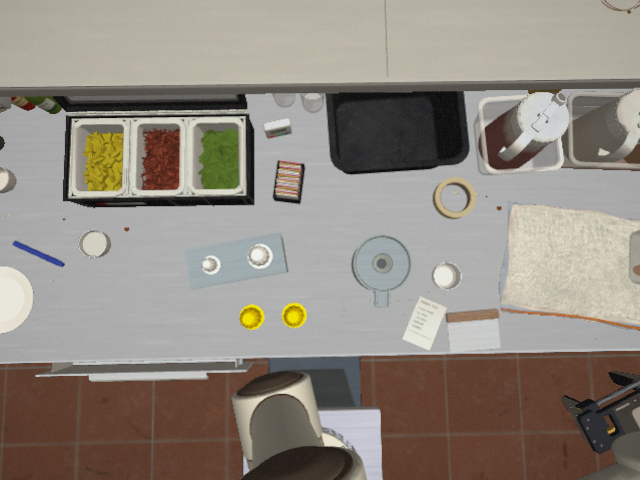

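View pics/side0.png

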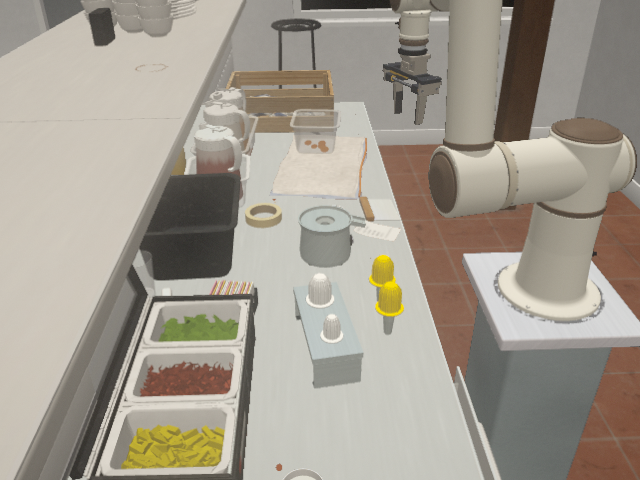

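Candidates: in top, white (260,256), white (210,265), yellow (251,317) and yellow (293,315). In side, these are white (319,290), white (332,327), and yellow (383,270) and (391,298). I choose the larger white one, top (260,256) / side (319,290), nearest the juicer. The juicer well is at top (382,264) / side (325,219). A close crop comes next.

```bash
cat > h.py <<'E'
from workcell import bot
import cv2, numpy as np
def ray(c,u,v):
    d=np.array([(u-c["cx"])/c["fx"],(v-c["cy"])/c["fy"]]); s=d.copy()
    for _ in range(10): s=d/(1+c["k1"]*(s@s))
    return -c["R"].T@c["t"], c["R"].T@np.r_[s,1]
def at_z(c,u,v,z):
    o,d=ray(c,u,v); return o+d*(z-o[2])/d[2]
def proj(c,X):
    p=c["R"]@np.asarray(X)+c["t"]; s=p[:2]/p[2]; s=s*(1+c["k1"]*(s@s))
    return np.array([s[0]*c["fx"]+c["cx"],s[1]*c["fy"]+c["cy"]])
def crop(c,x,y,w,h,k): 
    return cv2.resize(c["pixels"][y:y+h,x:x+w],None,fx=k,fy=k,interpolation=cv2.INTER_CUBIC)
E
python3 - <<'E'
from h import *
t=bot.read_camera("top"); s=bot.read_camera("side")
a=crop(t,180,225,240,85,3.3)[:290,:792]
b=crop(s,285,190,120,180,1)
b=cv2.resize(s["pixels"][200:300,285:405+144],(792,300),interpolation=cv2.INTER_CUBIC)
b=cv2.resize(s["pixels"][200:350,270:420],(300,300),interpolation=cv2.INTER_CUBIC)
b=cv2.copyMakeBorder(b,0,0,0,492,cv2.BORDER_CONSTANT)
cv2.imwrite("pics/c1.png",np.vstack([a[:,:792],b]))
for n,u,v,z in (("nose",260,254,.128),("small",210,264,.117),("mouth",382,264,.1)): print(n,at_z(t,u,v,z))
for n,u,v,z in (("nose",319,277,.128),("mouth",325,219,.1)): print(n,at_z(s,u,v,z))
E
```

```text
nose [0.50683531 0.09953936 0.128     ]
small [0.48814694 0.20717786 0.117     ]
mouth [ 0.48223727 -0.16153311  0.1       ]
nose [0.50660027 0.1164606  0.128     ]
mouth [ 0.48329766 -0.15734605  0.1       ]
```

View pics/c1.png

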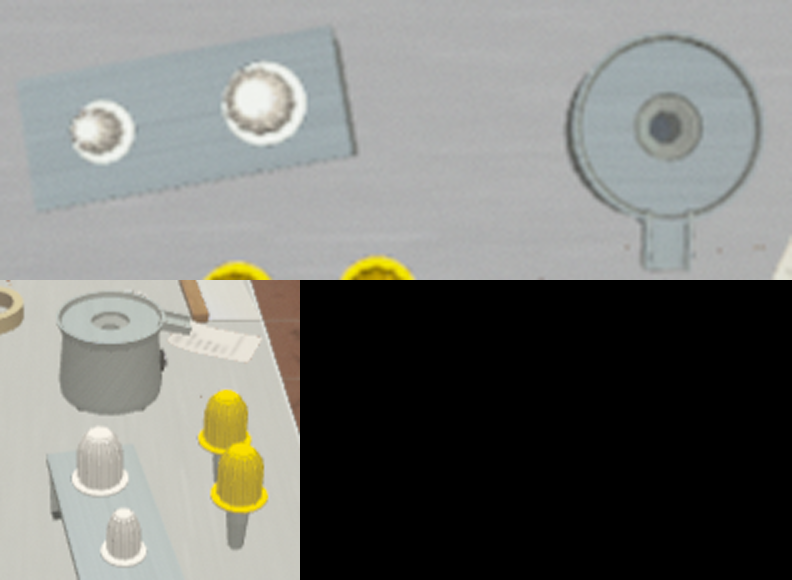

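The crop confirms it: the large white reamer is at top (260,256), with a wider drum and skirt than the small one at (211,265), and the yellow ones are decoys. I'll compute positions from the skirt and well outlines and move above the reamer.

```bash
python3 - <<'E'
from h import *
t=bot.read_camera("top"); s=bot.read_camera("side")
f=lambda x,y,k,x0,y0:((x+.5)/k-.5+x0,(y+.5)/k-.5+y0)
pts={}
for n,p,z in (("skirt",(263.5,103),.0735),("small",(103,131),.0735),("rim",(669,126.5),.106),("well",(668.5,126.5),.1)):
    pts[n]=at_z(t,*f(*p,3.3,180,225),z); print(n,pts[n])
print("side well",at_z(s,*f(111.5,41.5,2,270,200),.1))
# skirt outlines refit: bright white in both views
for nm,c,(x0,x1,y0,y1) in (("top",t,(240,282,236,278)),("side",s,(300,340,265,312))):
    g=c["pixels"][y0:y1,x0:x1].astype(int); m=(g.min(2)>195).astype(np.uint8)
    x,y,w,h=cv2.boundingRect(m); print(nm,x+x0,y+y0,w,h,m.sum())
    X=pts["skirt"]
    ang=np.linspace(0,2*np.pi,90)
    P=np.array([proj(c,X+[.028*np.cos(a),.028*np.sin(a),.0]) for a in ang]); print(" pred skirt",P.min(0),P.max(0)," nose",proj(c,[X[0],X[1],.128]))
    print(" pred well", proj(c,pts["well"]))
from scipy.spatial.transform import Rotation as Ro
d=pts["small"]-pts["skirt"]; print("dist",np.linalg.norm(d),np.degrees(np.arctan2(d[1],d[0])))
a=np.radians(50); rv=np.pi*np.array([np.cos(a),np.sin(a),0])
print(bot.inverse_kinematics([*pts["skirt"][:2],.2],rv),bot.inverse_kinematics([*pts["well"][:2],.2],rv))
E
```

```text
skirt [0.50626099 0.10781775 0.0735    ]
small [0.48928413 0.21591279 0.0735    ]
rim [ 0.48418637 -0.16153831  0.106     ]
well [ 0.48443241 -0.16209907  0.1       ]
side well [ 0.48244984 -0.15020425  0.1       ]
top 247 244 26 25 286
 pred skirt [246.93483146 243.37162198] [272.05322718 268.4296487 ]  nose [256.06862177 254.34136222]
 pred well [382.22727273 262.98484848]
side 301 267 34 41 248
 pred skirt [304.93540191 288.78859053] [333.49210577 306.06567064]  nose [319.02028598 274.39696674]
 pred well [324.42552762 218.01489749]
dist 0.10942007058831092 98.92567595710354
[-2.39289152e-02  2.05541276e-02  1.77364952e+00 -4.44089210e-16
  1.34738901e+00 -1.98461840e-01] [-5.59829743e-01  2.54093679e-03  1.79182459e+00 -4.44089210e-16
  1.34722713e+00 -7.34362668e-01]
```

```bash
python3 - <<'E'
from h import *
J=[.4842,-.160]; 
out=[]
for n,(x0,y0,w,h),k in (("top",(347,230,70,70),6),("side",(292,198,65,70),6)):
    c=bot.read_camera(n); im=crop(c,x0,y0,w,h,k)
    for r,z,col in ((.064,.106,(0,0,255)),(.022,.1,(0,255,0)),(.062,.0,(255,0,0))):
        P=np.array([proj(c,[J[0]+r*np.cos(a),J[1]+r*np.sin(a),z]) for a in np.linspace(0,2*np.pi,60)])
        P=((P-[x0,y0]+.5)*k-.5).astype(np.int32); cv2.polylines(im,[P],True,col,1)
    out.append(im)
cv2.imwrite("pics/j.png",np.hstack(out)[:, :800]); print(np.hstack(out).shape)
E
```

```text
(420, 810, 3)
```

View pics/j.png

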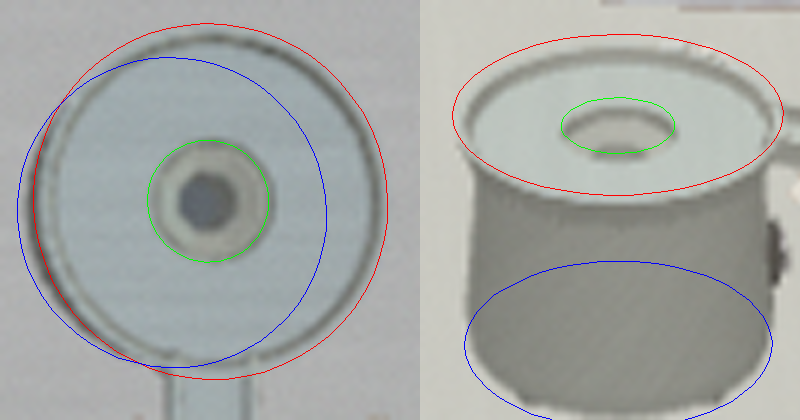

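The overlay shows the juicer's well within about 1 mm of the estimate in the top view (well centre 212,200 against 209,201) and about 1 px low in the side view. That is well inside the ±9 mm lead-in, so I'm going for the reamer.

```bash
cat >> h.py <<'E'
A=np.radians(50); RV=np.pi*np.array([np.cos(A),np.sin(A),0])
G=np.array([.506,.1083]); J=np.array([.4842,-.160])
def st(): 
    print("t",round(bot.current_clock(),2),"pos",np.round(bot.current_ee_pos(),4),"F",np.round(bot.current_contact_force(),2),"op",round(bot.current_opening(),3),"grip",round(bot.current_grip_force(),1))
E
python3 - <<'E'
from h import *
bot.goto([*G,.20],RV); st()
bot.line_to([*G,.0795],max_speed=.12); st()
c=bot.read_camera("side"); cv2.imwrite("pics/g.png",crop(c,240,200,160,140,4))
E
```

```text
t 2.83 pos [0.5062 0.1076 0.2   ] F [1.28 0.6  0.36] op 1.0 grip 0.0
t 3.99 pos [0.5068 0.1083 0.0804] F [ 0.09  0.12 -0.09] op 1.0 grip 0.0
```

View pics/g.png

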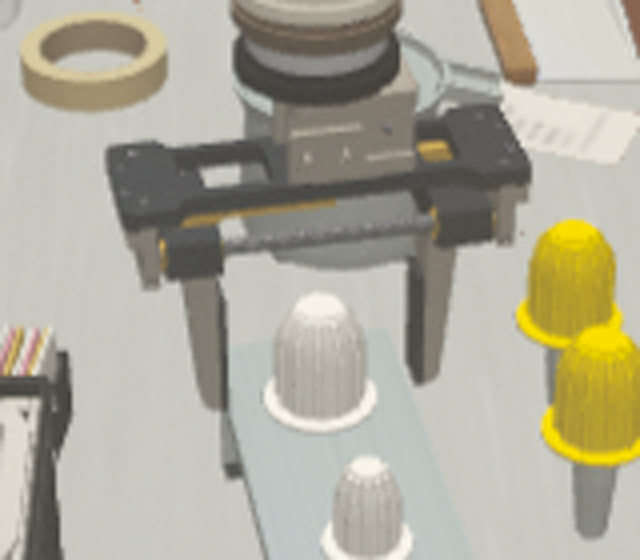

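The fingers straddle the large reamer evenly: their inner faces are at crop x 226 and 408, and the drum is at 320. Next I grip, lift, and carry it over the juicer.

```bash
python3 - <<'E'
from h import *
bot.set_gripper(.40,30); st()
bot.set_gripper(0,30); st()
bot.line_to([*G,.10],max_speed=.08); st()
bot.line_to([*G,.225],max_speed=.15); st()
bot.line_to([*J,.225],max_speed=.15); bot.hold(.3); st()
for n,b,k in (("side",(250,120,140,140),4),("top",)+((330,200,100,100),4)): 
    c=bot.read_camera(n); cv2.imwrite(f"pics/o_{n}.png",crop(c,*b,k))
a=cv2.imread("pics/o_side.png");b=cv2.imread("pics/o_top.png");b=cv2.copyMakeBorder(b,0,160,0,0,cv2.BORDER_CONSTANT)[:,:240]
cv2.imwrite("pics/o.png",a)
E
```

```text
t 4.86 pos [0.506  0.1083 0.0795] F [ 0.3  -0.91 -0.25] op 0.452 grip 30.0
t 5.08 pos [0.506  0.1083 0.0795] F [-0.43  0.6   1.  ] op 0.447 grip 30.0
t 5.48 pos [0.5065 0.1083 0.1007] F [ 0.66  0.08 -1.63] op 0.453 grip 30.0
t 6.47 pos [0.5052 0.1083 0.2237] F [-1.11 -0.16 -2.44] op 0.449 grip 30.0
t 8.71 pos [ 0.4842 -0.1598  0.225 ] F [-0.88  0.31 -1.57] op 0.446 grip 30.0
```

View pics/o.png

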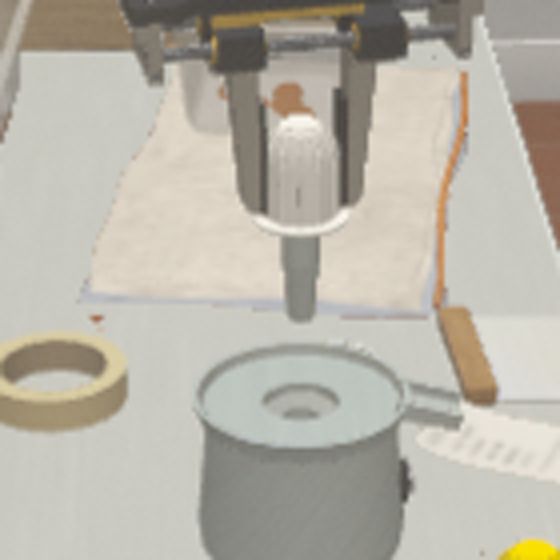

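```bash
cat >> h.py <<'E'
def force(n=5):
    r=[]
    for _ in range(n): bot.hold(.02); r.append(bot.current_contact_force())
    return np.mean(r,0)
E
python3 - <<'E'
from h import *
c=bot.read_camera("side"); print("pred tip",proj(c,[*J,.1545]))
bot.line_to([*J,.165],max_speed=.1); f0=force(8); print(f0)
z=.165
while z>.110:
    z-=.0025; bot.line_to([*J,z],max_speed=.05); d=force(4)-f0
    print(round(z,4),np.round(bot.current_ee_pos(),4),np.round(d,1))
    if d[2]>3 or np.hypot(d[0],d[1])>5: break
st()
E
```

```text
pred tip [324.51937782 197.59964079]
[-0.13217348 -0.08942059 -1.72037494]
0.1625 [ 0.4842 -0.16    0.1625] [0.3 0.  0.3]
0.16 [ 0.4841 -0.16    0.1599] [0.2 0.3 0.2]
0.1575 [ 0.4841 -0.16    0.1574] [-0.2  0.1 -0.2]
0.155 [ 0.4841 -0.16    0.1549] [-0.2  0.2  0.1]
0.1525 [ 0.4842 -0.16    0.1524] [-0.2  0.3  0.1]
0.15 [ 0.4842 -0.16    0.1499] [0.2 0.  0.4]
0.1475 [ 0.4841 -0.16    0.1474] [0.2 0.5 0.5]
0.145 [ 0.4841 -0.16    0.1449] [ 0.3  0.1 -0.1]
0.1425 [ 0.4841 -0.16    0.1424] [0.2 0.  0.4]
0.14 [ 0.4842 -0.16    0.1399] [-0.  -0.2  0.2]
0.1375 [ 0.4841 -0.16    0.1374] [ 0.6 -0.   0.4]
0.135 [ 0.4841 -0.16    0.1349] [ 0.1 -0.2  0.7]
0.1325 [ 0.4841 -0.1601  0.1324] [ 0.3 -0.7 -0.1]
0.13 [ 0.4842 -0.1601  0.1299] [-0.  -1.3 -0.1]
0.1275 [ 0.4842 -0.1602  0.1274] [ 0.5 -1.7 -0.8]
0.125 [ 0.4842 -0.1603  0.125 ] [ 0.1 -3.3  0.6]
0.1225 [ 0.4842 -0.1603  0.1226] [-0.7 -4.2  2.6]
0.12 [ 0.4842 -0.1602  0.12  ] [-1.7 -4.9  2.2]
t 15.44 pos [ 0.4842 -0.1602  0.12  ] F [-2.27 -5.37  0.  ] op 0.449 grip 30.0
```

The shank is in the socket with a side load toward -y, so the true axis is a little further that way. I'll shift to null the side load while continuing down.

```bash
python3 - <<'E'
from h import *
f0=np.array([-.13,-.09,-1.72]); p=np.array([*J,.12])
for i in range(12):
    d=force(4)-f0; print(np.round(p,4),np.round(bot.current_ee_pos(),4),np.round(d,1))
    lat=np.hypot(d[0],d[1])
    if lat>2: p[:2]+=np.clip(d[:2]*.0002,-.001,.001)
    elif d[2]>3 or p[2]<.1105: break
    else: p[2]-=.002
    bot.line_to(p,max_speed=.05)
st()
E
```

```text
[ 0.4842 -0.16    0.12  ] [ 0.4842 -0.1602  0.12  ] [-1.1 -4.6  2.4]
[ 0.484  -0.1609  0.12  ] [ 0.4842 -0.1606  0.12  ] [ 0.3 -1.8  1.7]
[ 0.484  -0.1609  0.118 ] [ 0.4842 -0.1607  0.118 ] [ 0.1 -1.4  3.7]
t 16.14 pos [ 0.4842 -0.1607  0.118 ] F [-0.22 -0.95  1.65] op 0.448 grip 30.0
```

```bash
python3 - <<'E'
from h import *
bot.set_gripper(.75); bot.hold(.2); st()
p=bot.current_ee_pos(); bot.line_to([.4842,-.1612,.235],max_speed=.15); bot.set_gripper(0,30); st()
out=[]
c=bot.read_camera("side")
cv2.imwrite("pics/r.png",crop(c,270,120,120,140,4)); 
E
```

```text
t 16.92 pos [ 0.484  -0.1609  0.118 ] F [-0.49  0.1   0.53] op 0.75 grip 0.0
t 18.91 pos [ 0.4842 -0.1612  0.235 ] F [-0.18 -0.21 -0.22] op 0.003 grip 0.0
```

View pics/r.png

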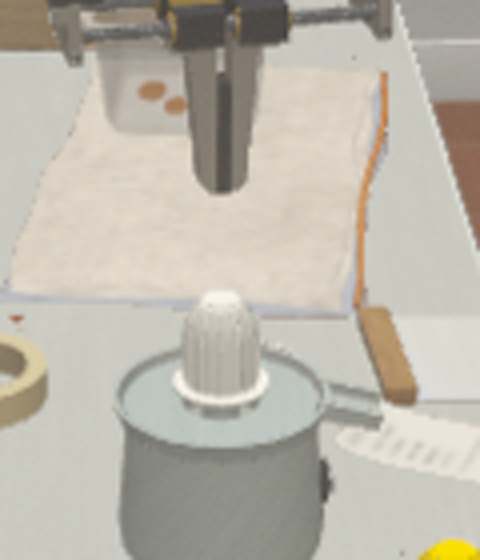

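It stands upright in the socket, nose at crop (221,297), with the closed fingers (221,190) directly above. Next is the guarded tap.

```bash
python3 - <<'E'
from h import *
x,y=.4842,-.1612
bot.line_to([x,y,.19],max_speed=.1); f0=force(8); print(f0)
z=.19; touched=False; log=[]
while z>.135 and bot.current_clock()<42:
    F=(force(2 if not log or log[-1][2]<4 else 4)-f0); p=bot.current_ee_pos()
    log.append((z,p[2],F[2])); 
    if F[2]>2: print(round(z,4),np.round(p,4),np.round(F,1))
    if F[2]>=21.3 or np.hypot(F[0],F[1])>8: break
    z-= .0015 if F[2]<1.5 else .001 if F[2]<7 else .0005 if F[2]<17 else .0003
    bot.line_to([x,y,z],max_speed=.04)
bot.hold(.2); print("hold",np.round(force(4)-f0,1)); st()
E
```

```text
[-0.12971104  0.14767189  0.30645573]
0.166 [ 0.4846 -0.1614  0.1666] [0.2 0.8 3.9]
0.165 [ 0.485  -0.1617  0.1664] [-0.1  0.6  7.4]
0.1645 [ 0.4851 -0.1617  0.1663] [-1.4  0.3  9.2]
0.164 [ 0.4852 -0.1618  0.1661] [-1.6  1.1 10.9]
0.1635 [ 0.4853 -0.1619  0.1658] [-1.5  0.9 11.6]
0.163 [ 0.4854 -0.1619  0.1655] [-1.6  1.3 12.6]
0.1625 [ 0.4856 -0.162   0.1653] [-2.   1.2 13.5]
0.162 [ 0.4856 -0.162   0.165 ] [-2.4  1.1 14.2]
0.1615 [ 0.4857 -0.1621  0.1647] [-2.3  1.1 15.1]
0.161 [ 0.4858 -0.1621  0.1644] [-2.7  1.6 16.8]
0.1605 [ 0.4859 -0.1622  0.1642] [-2.7  1.7 17.8]
0.1602 [ 0.486  -0.1622  0.164 ] [-3.4  1.6 18.3]
0.1599 [ 0.486  -0.1623  0.1639] [-3.2  2.  18.9]
0.1596 [ 0.4861 -0.1623  0.1637] [-3.6  2.3 19.9]
0.1593 [ 0.4862 -0.1623  0.1636] [-3.8  2.  20.5]
0.159 [ 0.4862 -0.1623  0.1634] [-3.9  2.3 20.9]
0.1587 [ 0.4863 -0.1624  0.1633] [-3.6  2.1 21.6]
hold [-3.8  2.4 21.7]
t 29.56 pos [ 0.4863 -0.1624  0.1633] F [-3.67  1.95 21.47] op 0.008 grip 10.9
```

The taper gave 3 mm between 9 and 21.7 N, so it is locked. I'll retreat straight up, move clear, and check.

```bash
python3 - <<'E'
from h import *
bot.line_to([.4842,-.1612,.165],max_speed=.02); bot.line_to([.4842,-.1612,.24],max_speed=.12)
bot.line_to([.40,-.33,.26],max_speed=.2); bot.hold(.3); st()
t=bot.read_camera("top"); s=bot.read_camera("side")
a=crop(t,180,220,240,90,3.3); b=crop(s,270,180,120,150,2)
cv2.imwrite("pics/f.png",np.vstack([a,cv2.copyMakeBorder(b,0,0,0,a.shape[1]-b.shape[1],cv2.BORDER_CONSTANT)]))
E
```

```text
t 32.2 pos [ 0.4003 -0.3295  0.26  ] F [0.46 0.23 0.5 ] op 0.001 grip 0.0
```

View pics/f.png

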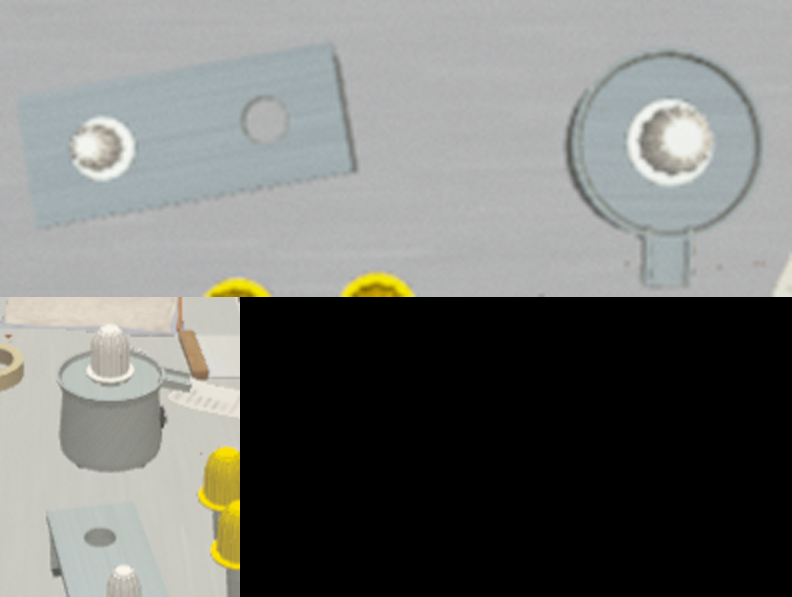

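The large reamer stands upright and centred on the juicer at crop (671,142). The small one is still in the rack at (103,148), the other hole is empty, and the arm is clear.

```bash
python3 -c "
from workcell import bot
print(bot.job_done())"
```

```text
the job is handed in; nothing more can be done
None
```

The large reamer is upright in the juicer's socket, tapped down with about 21.7 N for roughly 3 mm of lock travel (2 mm counts as locked). The small reamer is still in its rack, and I handed the job in at about 32 s.

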